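Sort a left-hand and a right-hand bracket

TASK

Among the parts on the bench are one left-hand and one right-hand bracket, each with a single toe (those with two toes or none are not part of the job). Put each into the bin whose fixed sample is of the same hand, and set it down (do not drop it) flat on the bin's floor, standing on its foot as it stands on the bench.

Things in the scene. Friction and masses are not known exactly. Their poses are not given: they have to be found in the camera images.
- left_bracket_mid (a point): Left-hand steel bracket, 0.4 kg, 60 mm high: foot 84 x 28 x 5 mm, upright web 84 long, 10 thick along its middle (the grip), one flat toe, 5 thick, at one end only. Seen from above with the toe end away from you the toe points left. Point: middle of the web, 30 mm above the underside; x along the web to the toe end, z up; toe at x 14 to 42, y 14 to 50 mm. Any turn.
- right_bracket_mid (a point): Right-hand steel bracket, 0.4 kg, 60 mm high: foot 84 x 28 x 5 mm, upright web 84 long, 10 thick along its middle (the grip), one flat toe, 5 thick, at one end only. Seen from above with the toe end away from you the toe points right. Point: middle of the web, 30 mm above the underside; x along the web to the toe end, z up; toe at x 14 to 42, y -14 to -50 mm. Any turn.
- left_bin_floor (a point): Bin for left-hand brackets, grey sheet steel, fixed: 168 x 168 mm outside, walls 4 thick, 45 high, floor 4 thick; a bracket fits at any turn. A left-hand sample bracket is fixed on a ledge on its +x side (top at 70 mm, not to be handled). Point: centre of the inner floor; x to the sample, z up. Either side of the bench.
- right_bin_floor (a point): Bin for right-hand brackets, grey sheet steel, fixed: 168 x 168 mm outside, walls 4 thick, 45 high, floor 4 thick; a bracket fits at any turn. A right-hand sample bracket is fixed on a ledge on its +x side (top at 70 mm, not to be handled). Point: centre of the inner floor; x to the sample, z up. Either side of the bench.
Things that resemble listed ones, but are neither listed nor needed, are in the scene too. What is shaped like the part that bears right_bracket_mid but blue or red is not meant.

How it is judged:
By the outcome, as a careful person would: the job done as asked, in the order asked, and still so for the second after the job is handed in, with the robot touching nothing.
It also fails if it takes over 67 s, if anything falls off the work surface, if the arm or the gripper's body presses on something with over 40 N, if the wrist force passes 120 N, or if a joint passes its speed limit or range.

ROBOT

A 6-joint arm with a two-finger parallel gripper is mounted at the origin on the work surface. World frame = base frame: x ahead of the robot, y to its left, z up, the work surface at z = 0. Lengths are in mm, angles in rad, forces in N, time in s.
With the tool pointing down it reaches from about 275 to 850 mm from the base axis. Payload 5.2 kg.
Tool frame: the origin (TCP) lies at the very end of the fingers, on their centre line; the grasp point (between the pads) lies 19 mm behind it; z points along the fingers, x is the direction in which the jaws open and shut, and the axes are right-handed (so a half turn about z gives the same grasp; the last joint's range is limited). The gripper opens to 85 mm and grips with 20 to 120 N. Pads are 22 mm wide; open, the fingers measure 114 mm over their backs; the gripper's body (76 mm by 85 mm) begins 54 mm behind the grasp point. The pads swing forward as they close: fully open they stand 13 mm farther back than shut.
Start: joints at [-1.34, 0.259, 1.535, -0, 1.348, -0.203], TCP at [231.198, -499.052, 231.31] pointing down, gripper open.
Joint ranges: [-3.14, 3.14], [-0.91, 2.08], [0.19, 2.58], [-1.22, 4.36], [0.22, 2.71], [-3.12, 3.12]. Speed limits (rad/s): [2.57, 2.57, 3.14, 3.14, 3.14, 3.14].

INTERFACE

Orientations are given as [roll, pitch, yaw] about the fixed x, y, z axes, in that order (R = Rz(yaw) Ry(pitch) Rx(roll)).
In Python, from cell import r gives the robot as it stands. Calls block until the motion is done:
- r.move_ptp(position, orientation): joint-space move of the TCP to a pose.
- r.movel(position, rotation=None, feed=150, f_stop=None): straight line of the TCP; rotation=None keeps the orientation; feed is the mean speed in mm/s. With f_stop (N) it stops when the force on the tool has changed by that much, and returns True; else False.
- r.set_joints(angles): joint-space move.
- r.gripper_to(opening, squeeze=None): opening from 0.0 (shut) to 1.0 (fully open); squeeze is the grip in N (None keeps the last); returns when the fingers have stopped.
- r.pause(seconds).
- r.solve_ik(position, orientation): joint angles nearest the present ones, or None.
- r.sense(): the state.
- r.snapshot(name): name is "side" or "top" or "wrist"; returns a dict with "color" (384x512x3 uint8, red, green, blue), "fx", "fy", "cx", "cy" (pixels), "R" (3x3) and "t" (3): a world point X has camera coordinates R X + t; the wrist camera has in their place "T_tool_cam" (4x4, takes a point from camera to tool coordinates, whose origin is the TCP and whose axes are the tool frame's). Camera axes: x right, y down, z forward; pixel columns grow to the right and rows downward; lengths in mm; the calibration is good to about 2 mm. The wrist camera is an equidistant fisheye: a pixel r from the principal point sees the ray r / f radians off the axis. A picture is of the moment at which its call begins: read the wrist's pose just before it. There is no depth.
A pose or a line that the arm cannot do raises r.MotionError and nothing moves.
- r.close_job(): hands the job in, once; it reports no verdict.
Trained networks look in a picture, given as the dict that the camera call returned (one of the last four; its "shot" number tells which), for a name from the list of things; names that differ only in an ending like _2 or _b are one class to them, and where a whole thing is asked for, a point or a joint stands for the part that bears it (a point fixed in the world has none). Each returns a list of dicts, best first, with "p" (0 to 1); they miss things now and then, are a little off and sometimes report something else, mostly with a low value. They report only what shows in the picture. A call takes as long as a camera call. They do not tell look-alikes from the thing itself.
- r.recognise(picture, target): "bbox" ([left, top, width, height] in pixels, round what is visible of it).
The state is a dict: "time": time; "q": joint angles; "joint_vel": joint speeds; "joint_efforts": joint torques, N m; "eef_pos": TCP position; "eef_rot": TCP orientation; "ft_force": force on the tool from outside, world axes, zero at the start; "moment": the same for the moment, N m; "gripper_width": opening from 0.0 (shut) to 1.0 (fully open).
Only numpy, scipy, OpenCV 4.12 (cv2) and the standard library are available. Lean on these libraries where they do the work, as an engineer would, in place of code of your own. Each camera call takes 0.05 s, during which the arm holds its last target.

## Working session

There is one attempt and no reset: what is moved stays moved. The work goes in short steps, each a Python script; the robot and the scene stay as the last script left them, time stands still between calls to the robot, and variables do not carry over. Pictures are saved under pics/ and viewed, and the job is handed in when it is done.

```bash
ls; mkdir -p pics; python3 - <<'E'
from cell import r
import cv2,pickle
for n in ["top","side"]:
    p=r.snapshot(n); pickle.dump(p,open(n+'.pkl','wb'))
    cv2.imwrite(f'pics/{n}0.png',cv2.resize(p["color"][:,:,::-1],(800,600),interpolation=cv2.INTER_CUBIC))
    print(n,p["fx"],p["fy"],p["cx"],p["cy"],p["R"],p["t"])
    for t in ["left_bracket_mid","right_bracket_mid","left_bin_floor","right_bin_floor"]:
        print(t,[(d["bbox"],round(d["p"],2)) for d in r.recognise(p,t)])
s=r.sense();print(s)
E
```

```text
pics
top 361.7540685313537 361.7540685313537 258.466365210184 196.2617439243392 [[ 0.0091439  -0.99992888 -0.00765605]
 [-0.99887057 -0.00877668 -0.04669649]
 [ 0.04662597  0.00807439 -0.99887978]] [   7.64702207  494.21880137 1118.33251022]
left_bracket_mid []
right_bracket_mid [([228.2, 230.4, 22.2, 32.0], 0.64), ([284.3, 225.2, 28.3, 29.5], 0.53)]
left_bin_floor [([344.4, 147.1, 63.6, 76.8], 0.74)]
right_bin_floor [([111.0, 141.3, 68.5, 83.1], 0.76)]
side 371.1297553891441 371.1297553891441 254.1719211914484 194.24436684188265 [[-0.66389166 -0.74779068  0.00754729]
 [-0.58606736  0.51399122 -0.62636896]
 [ 0.46451362 -0.42026435 -0.7794902 ]] [336.3254929  333.23716373 849.08869091]
left_bracket_mid [([211.0, 155.8, 17.3, 32.9], 0.64)]
right_bracket_mid [([263.7, 181.8, 32.2, 19.2], 0.87), ([306.8, 190.1, 19.0, 36.0], 0.74), ([265.0, 243.4, 30.7, 23.7], 0.62)]
left_bin_floor [([295.5, 116.0, 51.9, 59.4], 0.66)]
right_bin_floor [([91.1, 236.0, 106.7, 93.3], 0.83)]
{'time': 0.5, 'q': array([-1.33982548e+00,  2.58637460e-01,  1.53503390e+00, -2.62372572e-05,
        1.34801417e+00, -2.02797526e-01]), 'joint_vel': array([ 0.00069726, -0.0006246 , -0.00106113,  0.00074389,  0.00063852,
       -0.00024342]), 'joint_efforts': array([-1.57640658e-03, -4.45526290e+01, -2.90648800e+01, -2.50851017e-04,
        2.22847761e-03,  1.00151599e-06]), 'eef_pos': array([ 231.17102159, -499.03854123,  231.27593   ]), 'eef_rot': array([ 3.14158630e+00,  9.61275734e-05, -1.13702216e+00]), 'ft_force': array([ 0.39230113, -0.32211708, -0.72855111]), 'moment': array([0.00719931, 0.00358446, 0.01261368]), 'gripper_width': 1.0019034435265122}
```

View pics/top0.png

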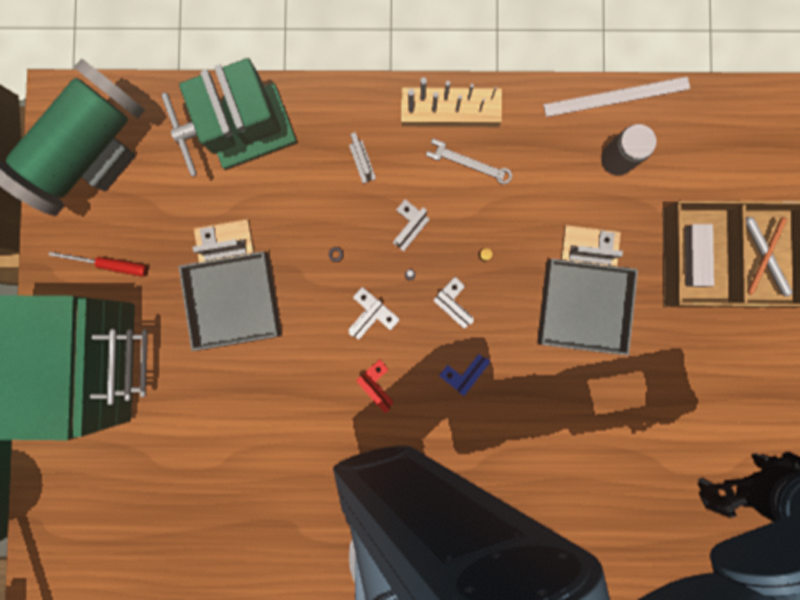

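View pics/side0.png

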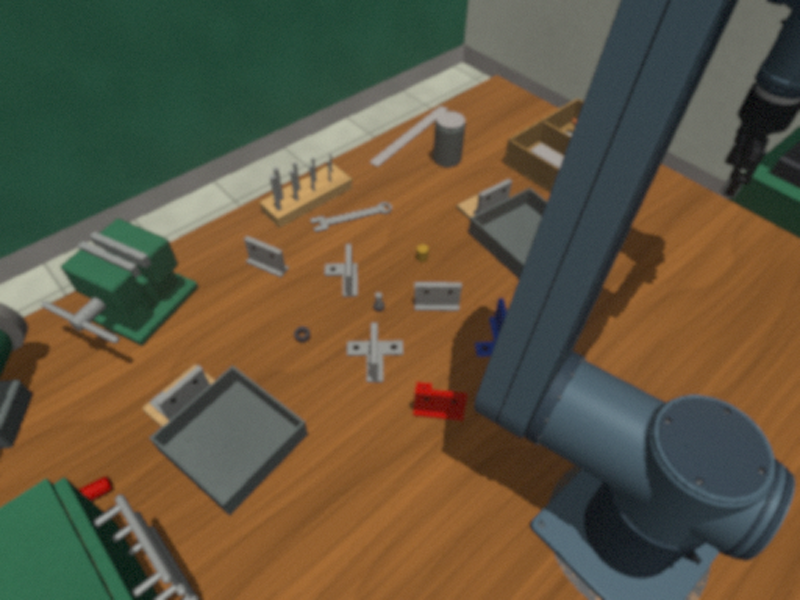

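```bash
python3 - <<'E'
import cv2,pickle
p=pickle.load(open('top.pkl','rb'))
c=p["color"][:,:,::-1]
cv2.imwrite('pics/topcrop.png',cv2.resize(c[170:290,200:360],(800,600),interpolation=cv2.INTER_CUBIC))
cv2.imwrite('pics/topbins.png',cv2.resize(c[120:240,100:420],(800,300),interpolation=cv2.INTER_CUBIC))
E
```

```text
(no output)
```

View pics/topcrop.png

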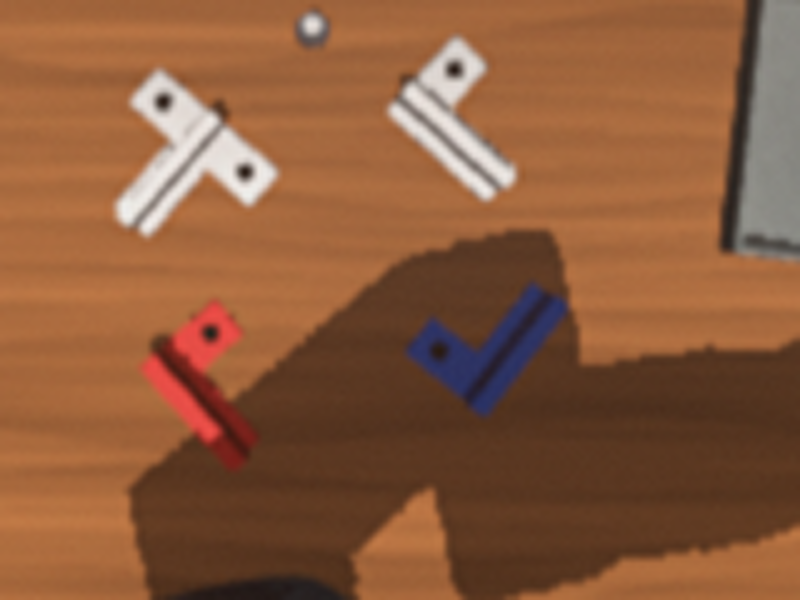

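View pics/topbins.png

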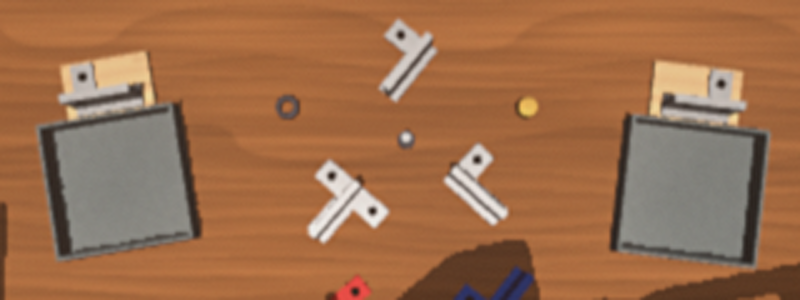

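The bench picture (800×600 px) shows these steel brackets:

| Position (px) | Toes | Reading from above | Conclusion |
|---|---|---|---|
| (362,158) | none | – | not part of the job |
| (372,312) | two | – | not part of the job |
| (412,225) | one | toe end up-right, toe points up-left | **left hand** |
| (454,302) | one | toe end up-left, toe points up-right | **right hand** |

The red part at (375,385) and the blue part at (465,373) are decoys.

The bins are told apart by their samples. The sample at (222,240) has its toe end at image left and its toe pointing up, so the bin at (230,300) is **right**. The sample at (593,247) is the mirror image, so the bin at (588,305) is **left**. The networks agree on both bins.

Next I'll fit the poses.

```bash
cat > fit.py <<'E'
import numpy as np,cv2
from scipy.optimize import minimize
def boxes(sgn):
    B=[]
    def bx(x0,x1,y0,y1,z0,z1): B.append(np.array([[x,y,z] for x in(x0,x1) for y in(y0,y1) for z in(z0,z1)],float))
    bx(-42,42,-14,14,0,5); bx(-42,42,-5,5,0,60); bx(14,42,min(14*sgn,50*sgn),max(14*sgn,50*sgn),0,5)
    return B
def proj(p,X):
    c=X@p["R"].T+p["t"]; return np.c_[p["fx"]*c[:,0]/c[:,2]+p["cx"],p["fy"]*c[:,1]/c[:,2]+p["cy"]]
def place(B,q):
    c,s=np.cos(q[2]),np.sin(q[2]);R=np.array([[c,-s,0],[s,c,0],[0,0,1]])
    return [b@R.T+np.array([q[0],q[1],0]) for b in B]
S=4
def sil(p,polys,shape,project=proj):
    m=np.zeros((shape[0]*S,shape[1]*S),np.uint8)
    for b in polys:
        uv=project(p,b); h=cv2.convexHull(((uv+.5)*S-.5).astype(np.float32).reshape(-1,1,2))
        cv2.fillConvexPoly(m,np.round(h*16).astype(np.int32),255,shift=4)
    return cv2.resize(m,(shape[1],shape[0]),interpolation=cv2.INTER_AREA)/255.
def backproj(p,uv,z):
    d=p["R"].T@np.array([(uv[0]-p["cx"])/p["fx"],(uv[1]-p["cy"])/p["fy"],1]); C=-p["R"].T@p["t"]
    return C+d*(z-C[2])/d[2]
def fit(ps,masks,B,q0):
    def cost(q):
        return sum(1-(lambda s:np.minimum(s,m).sum()/np.maximum(s,m).sum())(sil(p,place(B,q),m.shape)) for p,m in zip(ps,masks))
    best=None
    for th in np.arange(0,2*np.pi,np.pi/8):
        c=cost([q0[0],q0[1],th])
        if best is None or c<best[0]: best=(c,th)
    q=np.array([q0[0],q0[1],best[1]])
    for k in (1,.3):
        o=minimize(cost,q,method='Nelder-Mead',options=dict(initial_simplex=q+k*np.array([[0,0,0],[15,0,0],[0,15,0],[0,0,.3]]),xatol=.02,fatol=1e-5)); q=o.x
    return q,o.fun
E
python3 - <<'E'
import pickle,cv2,numpy as np
from fit import *
P={n:pickle.load(open(n+'.pkl','rb')) for n in("top","side")}
def mask(p):
    h=cv2.cvtColor(p["color"],cv2.COLOR_RGB2HSV); return ((h[...,1]<70)&(h[...,2]>70)).astype(np.uint8)
def comp(p,uv):
    n,l,st,ce=cv2.connectedComponentsWithStats(cv2.morphologyEx(mask(p),cv2.MORPH_CLOSE,np.ones((3,3))))
    i=min((k for k in range(1,n) if st[k][4]>60),key=lambda k:np.hypot(*(ce[k]-uv)))
    return (l==i).astype(float),st[i],ce[i]
k=512/800
out={}
for nm,sg,ut,us in [("L",1,(412,225),(343,270)),("R",-1,(454,302),(437,296))]:
    mt,st,ct=comp(P["top"],np.array(ut)*k); ms,ss,cs=comp(P["side"],np.array(us)*k)
    print(nm,st,ss)
    q0=backproj(P["top"],ct,15)
    for lab,a in [("top",(["top"],[mt])),("side",(["side"],[ms])),("both",(["top","side"],[mt,ms]))]:
        q,f=fit([P[x] for x in a[0]],a[1],boxes(sg),q0); print(lab,q.round(2),round(f,3))
    out[nm]=q
    q2,f2=fit([P["top"],P["side"]],[mt,ms],boxes(-sg),q0); print("wrong hand",round(f2,3))
pickle.dump(out,open('parts.pkl','wb'))
# bins: rim outer corners pix (800 scale), z=45
B=lambda c:[backproj(P["top"],np.array(x)*k-.0,45)[:2] for x in c]
for nm,c in [("Rbin",[(181,266),(268,253),(281,334),(193,350)]),("Lbin",[(547,259),(636,262),(630,353),(540,344)])]:
    b=np.array(B(c)); print(nm,b.round(0).tolist(),b.mean(0).round(1),[round(np.hypot(*(b[i]-b[i-1]))) for i in range(4)])
v=P["top"]["color"][:,:,::-1].copy(); v=cv2.resize(v,None,fx=4,fy=4,interpolation=cv2.INTER_CUBIC)
for nm,sg in(("L",1),("R",-1)):
    for b in place(boxes(sg),out[nm]):
        cv2.polylines(v,[cv2.convexHull(((proj(P["top"],b)+.5)*4).astype(np.int32))],True,(0,255,0),1)
cv2.imwrite('pics/ov.png',v[470:930,880:1320][:, :])
E
```

```text
L [252 128  23  32 355] [208 156  21  34 316]
top [6.5035e+02 2.0000e-02 5.6200e+00] 0.07
side [650.1   -1.34   5.63] 0.116
both [650.24  -0.68   5.63] 0.198
wrong hand 0.889
R [278 177  25  33 362] [266 181  29  18 501]
top [491.4  -85.95   0.84] 0.062
side [490.94 -86.09   3.99] 0.203
both [491.23 -86.06   0.83] 0.136
wrong hand 0.535
Rbin [[568.0, 448.0], [595.0, 278.0], [437.0, 249.0], [405.0, 420.0]] [501.4 348.7] [166, 172, 160, 173]
Lbin [[588.0, -266.0], [583.0, -438.0], [407.0, -425.0], [423.0, -252.0]] [ 500.2 -345. ] [166, 172, 177, 174]
```

View pics/ov.png

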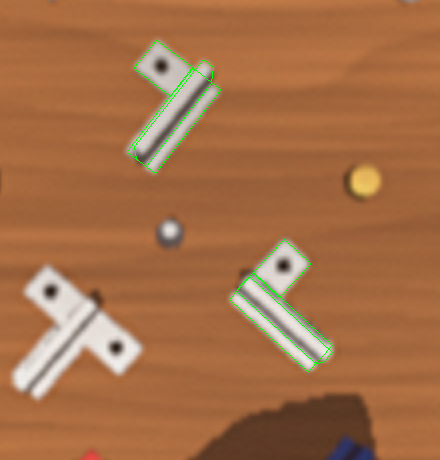

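The overlay matches both parts, with each hand fitting far better than its mirror (0.20 vs 0.89 and 0.14 vs 0.54). The two cameras agree to about 1.5 mm. I'll start with the left bracket.

```bash
cat > job.py <<'E'
import numpy as np,cv2
from cell import r
def rot(y): return [np.pi,0,(y+np.pi)%(2*np.pi)-np.pi]
def st(m=''):
    s=r.sense(); print(m,'t',round(s["time"],2),s["eef_pos"].round(1),s["eef_rot"].round(3),'F',s["ft_force"].round(1),'g',round(s["gripper_width"],3)); return s
def snap(n,f):
    p=r.snapshot(n); cv2.imwrite('pics/'+f,cv2.resize(p["color"][:,:,::-1],(800,600),interpolation=cv2.INTER_CUBIC)); return p
ZG=15
def pick(x,y,yaw,zup=190):
    r.move_ptp([x,y,zup],rot(yaw)); st('above')
    r.gripper_to(0.6,60)
    r.movel([x,y,60],feed=200)
    print('hit',r.movel([x,y,ZG],feed=80,f_stop=15)); st('down')
    r.gripper_to(0.0,60); st('gripped')
E
python3 - <<'E'
from job import *
import pickle
q=pickle.load(open('parts.pkl','rb'))["L"]; print(q)
pick(q[0],q[1],q[2]+np.pi/2)
r.movel([q[0],q[1],40],feed=80); r.pause(.2); st('lift'); snap('wrist','w1.png'); snap('side','s1.png')
E
```

```text
[650.23617961  -0.68322035   5.62933059]
above t 2.83 [650.2  -1.9 190.1] [3.141 0.    0.915] F [-0.8  1.3  0.5] g 0.997
hit False
down t 4.77 [650.3  -0.7  14.8] [-3.141  0.     0.917] F [0.2 0.2 0. ] g 0.598
gripped t 5.22 [650.7  -0.7  15.7] [ 3.141e+00 -1.000e-03  9.170e-01] F [0.  0.3 3.3] g 0.109
lift t 5.88 [ 6.498e+02 -6.000e-01  3.940e+01] [-3.141e+00  1.000e-03  9.170e-01] F [ 0.4  0.3 -2.8] g 0.109
```

View pics/w1.png

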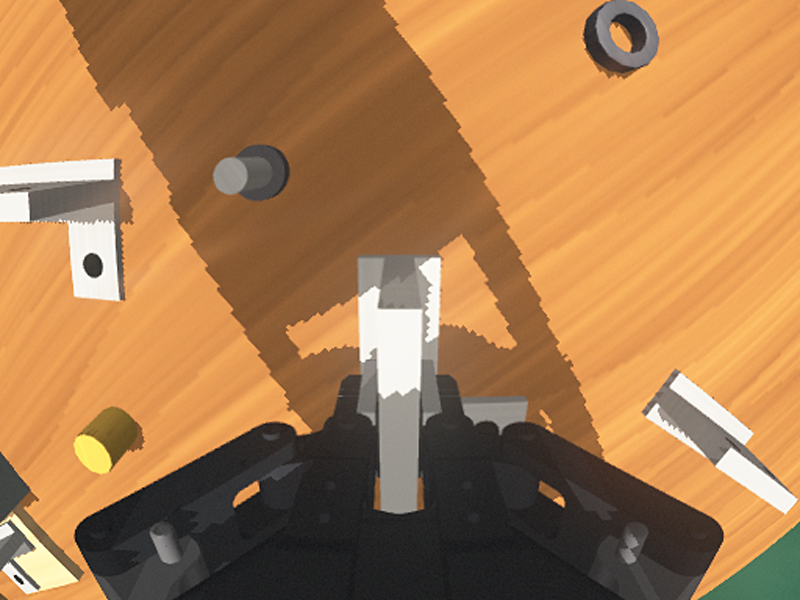

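View pics/s1.png

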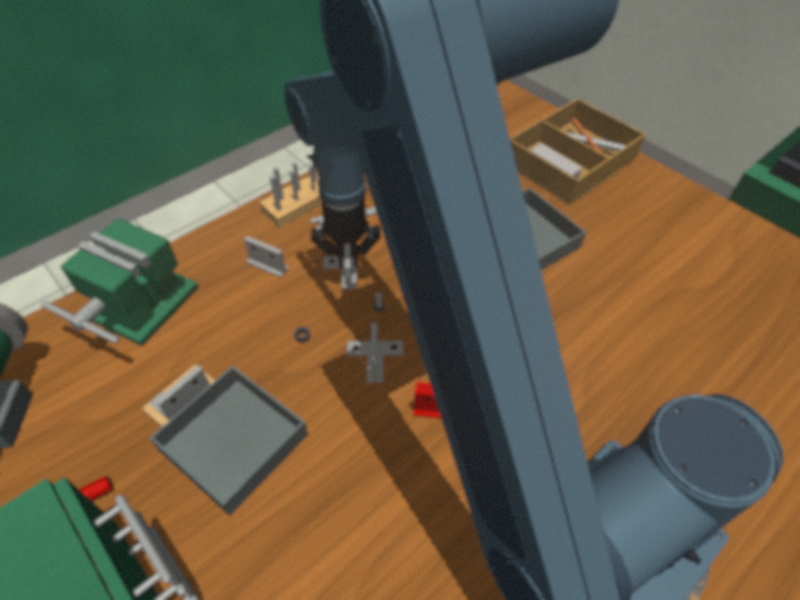

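The wrist view shows the web held squarely between the pads, centred at (400,400), with its foot level and lifted off the bench. I'll carry it to the left bin.

```bash
cat >> job.py <<'E'
def put(c,ba,th,f):
    x=c[0]-18*np.cos(ba); y=c[1]-18*np.sin(ba)
    p=r.sense()["eef_pos"]
    r.movel([p[0],p[1],170],feed=200)
    r.movel([x,y,170],rot(th+np.pi/2),feed=220); r.pause(.2); st('over bin'); snap('wrist',f+'_over.png'); snap('top',f+'_top.png')
    return x,y
def setdown(x,y,f):
    r.movel([x,y,60],feed=150); r.movel([x,y,30],feed=60); r.pause(.2); st('pre')
    print('contact',r.movel([x,y,15],feed=15,f_stop=5)); st('set'); r.pause(.2)
    r.gripper_to(0.35); st('open')
    r.movel([x,y,60],feed=60); r.movel([x,y,190],feed=200); st('up'); snap('wrist',f+'_done.png')
E
python3 - <<'E'
from job import *
put((500.2,-345),-0.079,-0.079-np.pi/2,'L')
E
```

```text
over bin t 8.87 [ 482.7 -342.9  170. ] [-3.141 -0.    -0.078] F [ 0.7  0.2 -2.7] g 0.11
```

View pics/L_over.png

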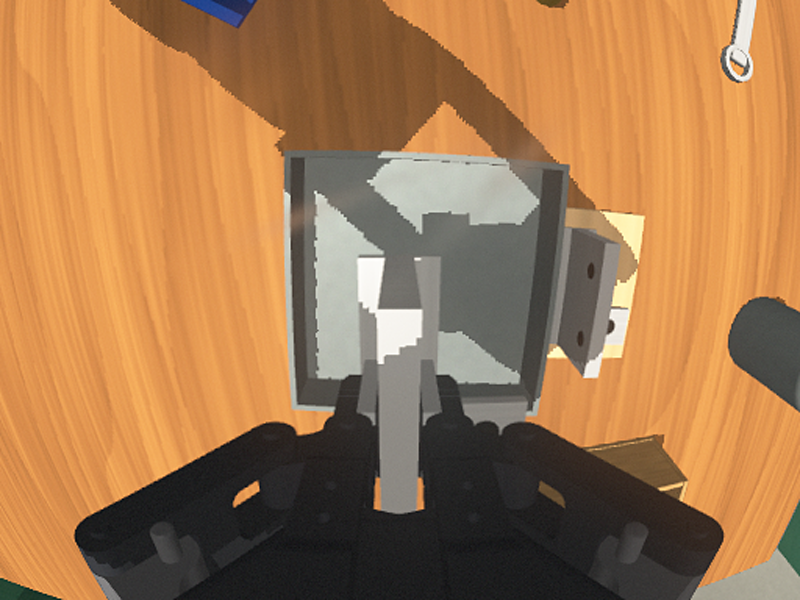

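View pics/L_top.png

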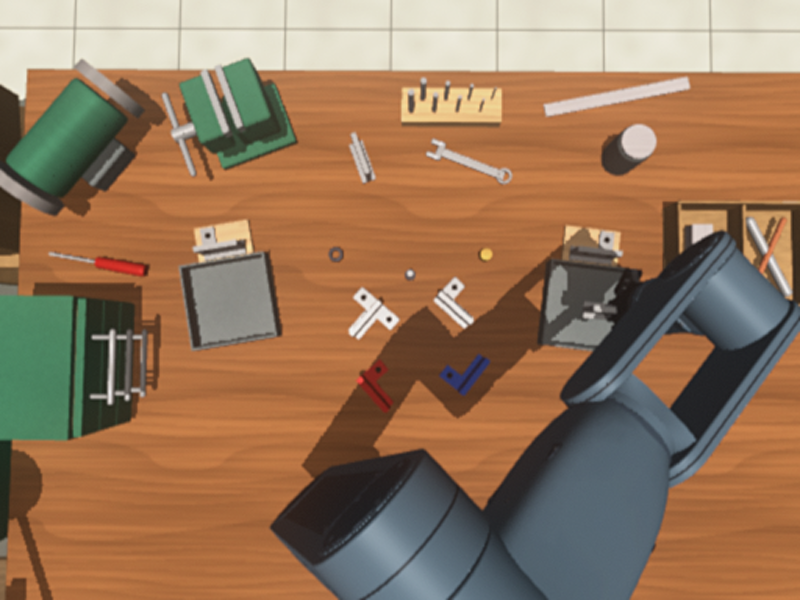

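The wrist view shows the bin rim corners at (287,152), (569,166), (293,410) and (530,415). The sample is on the right of the picture, with its toe at its lower end. I'll check the bin centre against these rim pixels.

```bash
cat > chk.py <<'E'
from job import *
from scipy.spatial.transform import Rotation as Ro
def ray(corners,z=45,p=None):
    p=p or r.snapshot('wrist'); s=r.sense(); T=np.eye(4); T[:3,:3]=Ro.from_euler('xyz',s["eef_rot"]).as_matrix(); T[:3,3]=s["eef_pos"]
    M=T@np.array(p["T_tool_cam"]); out=[]
    for c in corners:
        u=(np.array(c)+.5)*.64-.5; d=u-[p["cx"],p["cy"]]; rr=np.hypot(*d); a=rr/p["fx"]
        v=M[:3,:3]@np.r_[np.sin(a)*d/rr,np.cos(a)]; out.append((M[:3,3]+v*(z-M[2,3])/v[2])[:2])
    return np.array(out)
E
python3 - <<'E'
from chk import *
b=ray([(287,152),(569,166),(537,414),(293,410)]); print(b.round(0).tolist(),b.mean(0).round(1),[round(np.hypot(*(b[i]-b[i-1]))) for i in range(4)])
E
```

```text
[[424.0, -259.0], [588.0, -278.0], [569.0, -442.0], [404.0, -425.0]] [ 496.2 -350.9] [167, 165, 165, 166]
```

The rim comes out as a clean 166 mm square, centred at (496,−351) and turned −0.115. That is better than my hand-picked corners, so I'll use it.

```bash
python3 - <<'E'
from job import *
ba=-0.115; c=(496.5,-350.5); x=c[0]-18*np.cos(ba); y=c[1]-18*np.sin(ba)
r.movel([x,y,120],rot(ba),feed=120)
setdown(x,y,'L')
E
```

```text
pre t 10.98 [ 478.9 -348.7   30.4] [ 3.141e+00 -1.000e-03 -1.150e-01] F [ 0.5 -0.1 -2.6] g 0.108
contact True
set t 11.68 [ 478.6 -348.4   19.6] [-3.141  0.    -0.115] F [-0.1  0.1  4.6] g 0.109
open t 12.22 [ 477.5 -347.3   18.2] [-3.139e+00  3.000e-03 -1.150e-01] F [0.1 0.7 0.8] g 0.35
up t 13.86 [ 478.  -347.8  188.6] [-3.138  0.004 -0.115] F [-0.2  0.7  0.4] g 0.35
```

View pics/L_done.png

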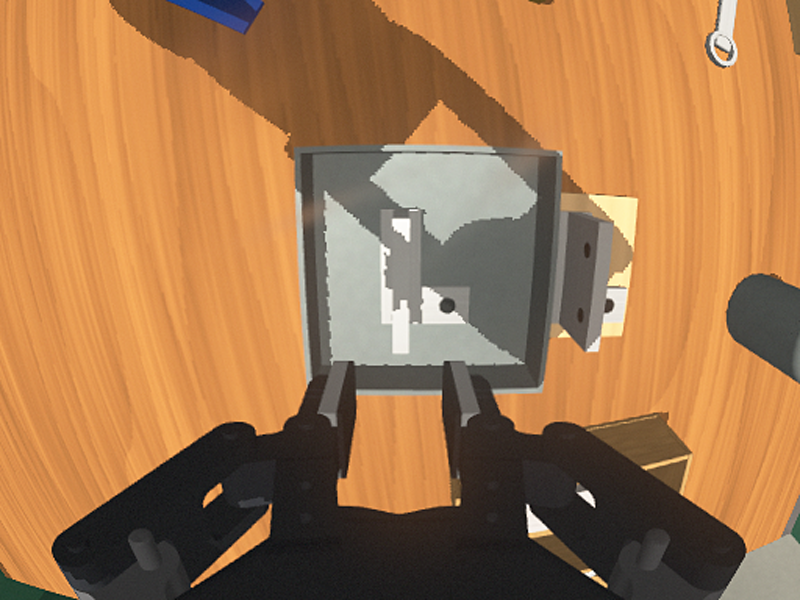

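The left bracket stands on its foot in its bin. Its foot is at (400,265) and its toe at (447,303), pointing the same way as the sample's. Next is the right bracket. I'll enlarge it first, since an open view is now available.

```bash
python3 - <<'E'
from job import *
import pickle
q=pickle.load(open('parts.pkl','rb'))["R"]; yaw=q[2]-np.pi/2
r.move_ptp([q[0],q[1],190],rot(yaw)); p=snap('wrist','R_pre.png'); st()
E
```

```text
t 14.98 [491.4 -87.  189.6] [ 3.141  0.    -0.737] F [ 0.1  0.4 -0.8] g 0.352
```

View pics/R_pre.png

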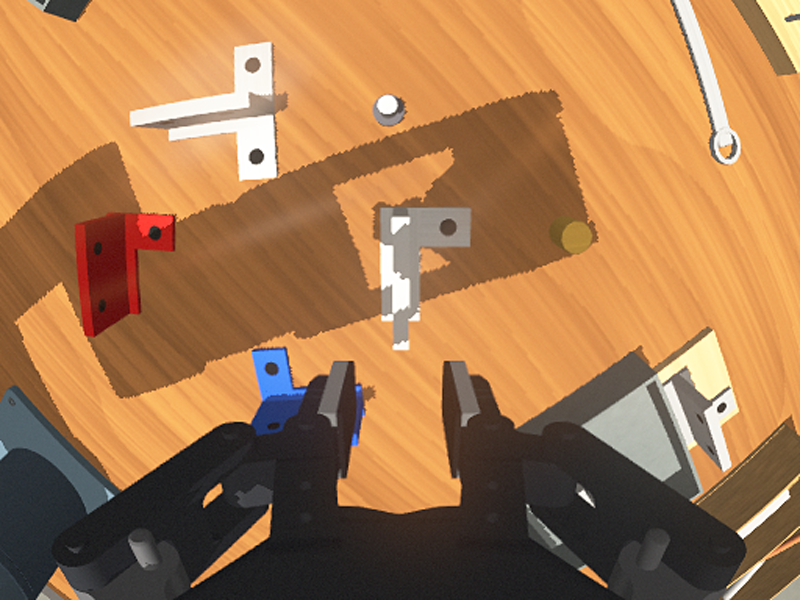

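The steel part at (400,265) has one toe at (442,227). With the toe end away from me it points right, so this is the right-hand bracket. The two-toed part at (255,110) and the red and blue ones stay where they are. The part is centred between the fingers.

```bash
python3 - <<'E'
from job import *
import pickle
q=pickle.load(open('parts.pkl','rb'))["R"]
pick(q[0],q[1],q[2]-np.pi/2)
r.movel([q[0],q[1],60],feed=80)
put((501.4,348.7),0.176,0.176-np.pi/2,'R')
E
```

```text
above t 15.23 [491.3 -86.9 189.8] [ 3.141  0.    -0.738] F [ 0.5  0.5 -0.5] g 0.348
hit False
down t 17.08 [491.6 -86.2  15.3] [-3.141e+00 -1.000e-03 -7.370e-01] F [-0.1 -0.5  0.3] g 0.604
gripped t 17.53 [491.8 -86.3  15.6] [-3.141e+00 -1.000e-03 -7.370e-01] F [0.9 0.  5.9] g 0.111
over bin t 21.26 [483.9 345.  170.1] [ 3.142 -0.     0.175] F [-0.5  0.4 -3.7] g 0.11
```

```bash
ls pics
```

```text
L_done.png
L_over.png
L_top.png
R_over.png
R_pre.png
R_top.png
ov.png
s1.png
side0.png
top0.png
topbins.png
topcrop.png
w1.png
```

View pics/R_over.png

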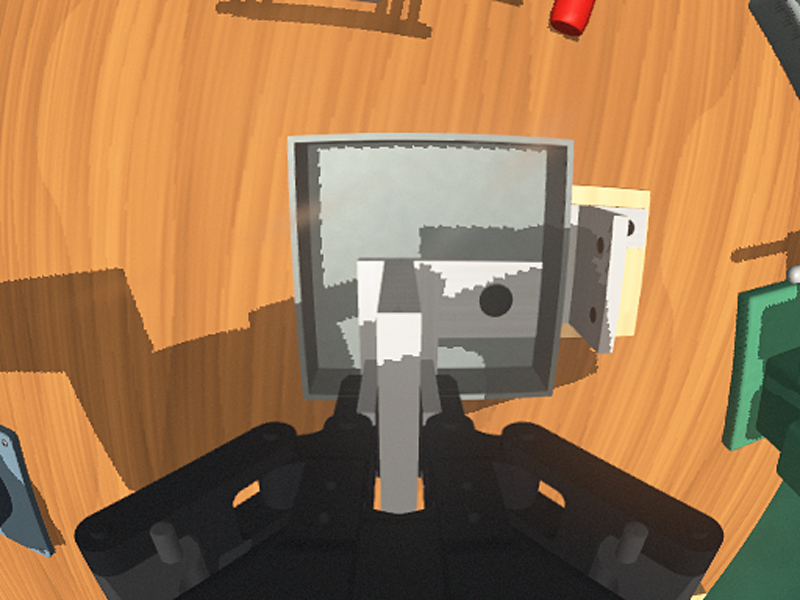

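The right bracket is held level, with its toe toward the sample at (495,300). The rim corners are at (290,137), (573,140), (552,394) and (305,398). I'll refine the bin pose and set it down.

```bash
python3 - <<'E'
from chk import *
b=ray([(290,137),(573,140),(551,395),(304,399)]); L=[round(np.hypot(*(b[i]-b[i-1]))) for i in range(4)]
c=b.mean(0); d=(b[1]+b[2]-b[0]-b[3]); ba=np.arctan2(d[1],d[0]); print(b.round(0).tolist(),c.round(1),L,ba)
assert max(abs(np.array(L)-168))<8 and np.hypot(*(c-[501.4,348.7]))<15 and abs(ba-.17)<.1
x=c[0]-18*np.cos(ba); y=c[1]-18*np.sin(ba)
r.movel([x,y,120],rot(ba),feed=120)
setdown(x,y,'R')
r.move_ptp([450,0,250],rot(0)); snap('top','final_top.png'); snap('side','final_side.png'); st()
E
```

```text
[[406.0, 421.0], [568.0, 451.0], [598.0, 288.0], [434.0, 257.0]] [501.5 354.2] [167, 165, 166, 166] 0.18313650951731053
pre t 23.38 [484.2 351.1  30.4] [-3.141e+00 -1.000e-03  1.830e-01] F [-0.7 -0.3 -3.8] g 0.108
contact True
set t 24.07 [483.8 350.9  19.6] [3.142 0.    0.183] F [-0.  -0.7  4.9] g 0.11
open t 24.61 [482.2 350.2  18. ] [3.141 0.004 0.183] F [ 0.4  0.6 -0.7] g 0.351
up t 26.26 [483.  350.6 188.6] [3.14  0.006 0.183] F [ 0.6  0.2 -1.6] g 0.35
 t 27.75 [450.2   0.9 249.7] [-3.141e+00  0.000e+00  2.000e-03] F [-0.4 -0.1 -0.2] g 0.348
```

View pics/R_done.png

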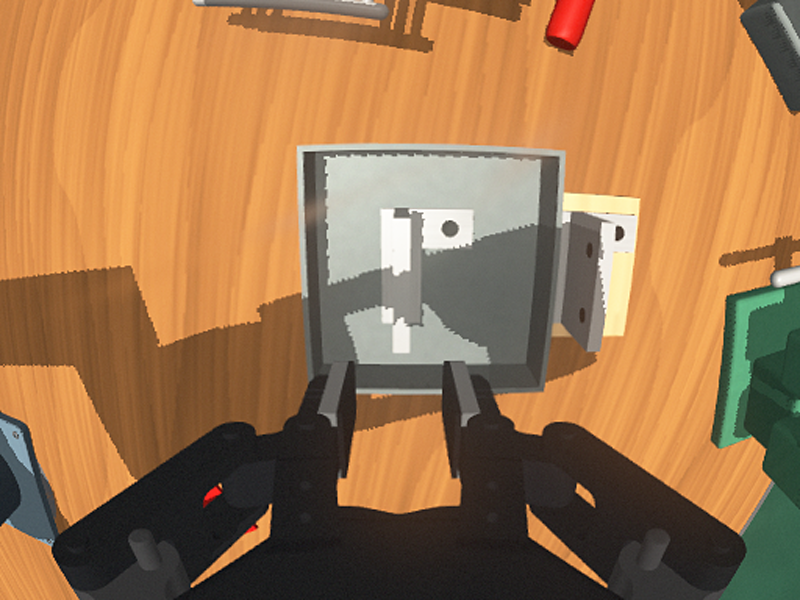

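View pics/final_top.png

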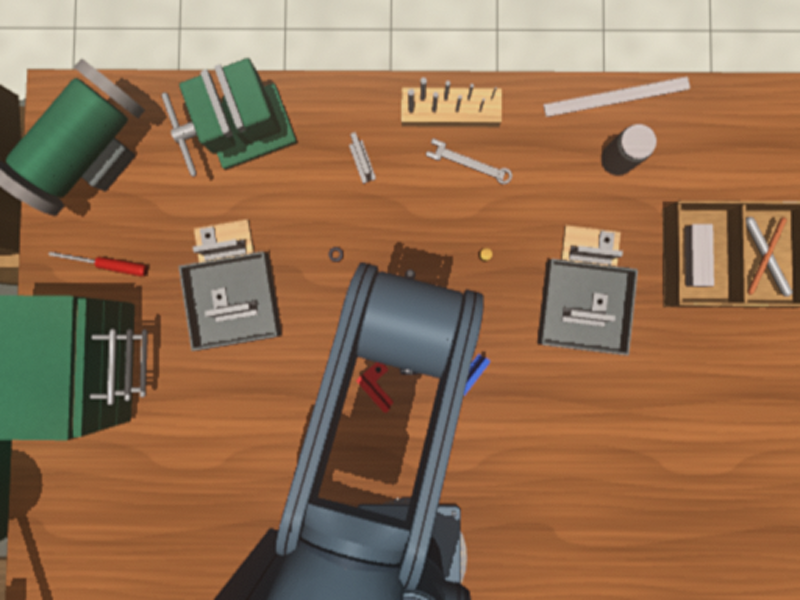

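View pics/final_side.png

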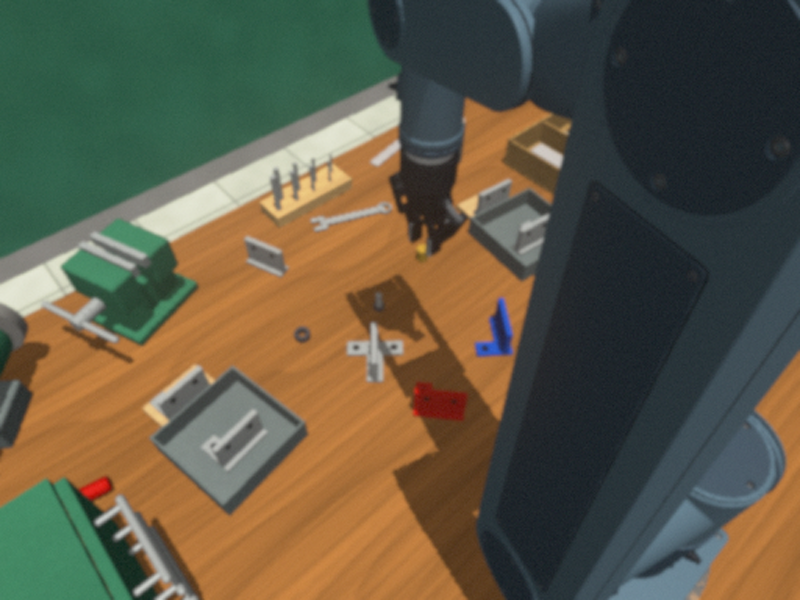

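The top view shows the brackets at (230,305) and (590,310). Each stands in the bin whose sample has the same hand, with its toe on the same side as the sample's toe. The side view shows both upright on their feet. The gripper is clear and nothing else has moved, so I'm handing the job in.

```bash
python3 -c "
from cell import r
r.close_job()"
```

```text
the job is handed in; nothing more can be done
```

Both steel brackets are in the bins whose samples match their hand, left first and then right. I handed the job in at about 28 s of robot time.

**Set-down:** I lowered each bracket slowly until the wrist force changed by about 7–9 N. Contact came at the height expected for the foot flat on the bin floor (TCP at 19.6 mm). I then opened the jaws only part way and pulled straight up.

**Last checks:** The wrist and top pictures show each bracket on its foot, clear of the walls, with its toe on the same side as the sample's. The side view also shows both upright, though the arm partly hides the left one. The gripper was clear, and nothing else had moved in the parts of the bench I could see.

**Disagreements:**
- My first bin centres, picked by hand from the top picture, were 5–7 mm off from the wrist-camera ones. I used the wrist values because they gave a clean square of about 166 mm.
- The network found no left bracket in the top picture. I identified the brackets from their shape instead, and each hand fitted much better than its mirror image.

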